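# Hover the enamelled cover plate over its keepsake box

### The job

With a light grip (under 20 N at each finger), pick the enamelled cover plate out of the blue tray by its raised brass bezel and hold it level over the dark wooden keepsake box, hovering about 15 mm above the wood, with its three holes over the three brass threaded holes so that each bore shows whole through its hole. Finish while still holding it there, steady, ready for a colleague to start the screws: do not put it down or let go, and never let the plate touch the box. Leave the glass jar, the tape roll and the black sample box alone.

Things in the scene. Friction and masses are not known exactly. Their poses are not given: they have to be found in the camera images.
- plate: Loose white enamelled plate, 116 (x) x 86 (y) x 5 mm, 0.15 to 0.31 kg, lying face up in the tray. Origin: centre of its underside; z up out of the face. A brass bezel block stands in the middle of the face (see grip). Three through holes, 12 mm wide: two at the -x end, one at the +x end. Two red dots mark the +x corners; two green lines run along x.
- grip (a point): Centre of the top of the plate's solid brass bezel block, 25 mm above the plate's underside; axes as the plate. The block is 40 (x) x 24 (y) x 20 mm tall with a blue enamel top; grip it across its 24 mm width (fingers closing along y).
- hole0 (a point): Centre of plate hole 0 (12 mm wide) at the plate's underside: (-45, 30, 0) mm in the plate's frame. It belongs over thread0.
- hole1 (a point): Centre of plate hole 1 (12 mm wide) at the plate's underside: (-45, -30, 0) mm in the plate's frame. It belongs over thread1.
- hole2 (a point): Centre of plate hole 2 (12 mm wide) at the plate's underside: (45, 0, 0) mm in the plate's frame. It belongs over thread2.
- keepsake: Dark wooden box, 130 (x) x 100 (y) x 45 mm tall, fixed to the table. Origin: centre of its underside; z up. In its flat top are three brass-ringed threaded holes (bore 5 mm) in the same pattern as the plate's holes: two at the -x end, one at the +x end. Two red dots mark the +x corners; they match the plate's.
- thread0 (a point): Mouth of threaded hole 0 (bore 5 mm) at the box's top, 45 mm above the table: (-45, 30, 45) mm in the box's frame; z up.
- thread1 (a point): Mouth of threaded hole 1 (bore 5 mm) at the box's top, 45 mm above the table: (-45, -30, 45) mm in the box's frame; z up.
- thread2 (a point): Mouth of threaded hole 2 (bore 5 mm) at the box's top, 45 mm above the table: (45, 0, 45) mm in the box's frame; z up.
- tray: Shallow blue plastic tray, 260 (x) x 200 (y) x 14 mm, walls and floor 5 mm thick, fixed to the table. Origin: centre of its underside. The plate lies flat on its floor, 5 mm above the table. Tray and box stand one left and one right of the robot's middle line, either way round.
- jar: Bystander: amber glass jar, 44 mm wide, 60 mm tall, white cap, loose, standing between tray and box. Origin: centre of its underside.
- roll: Bystander: yellow tape roll, 68 mm wide, 18 mm tall, loose, beyond the work. Origin: centre of its underside.
- samples: Bystander: black divided sample box, 80 (x) x 120 (y) x 25 mm, loose, beyond the work. Origin: centre of its underside.

How it is judged (in metres and radians):
On the way:
1. the plate is lifted clear of the tray in the fingers (height (world z) of plate above 0.04 m and contact force between the fingers and plate above 1 N and contact force between plate and tray below 0.1 N), for 0.2 s.
At the end, for the whole second after the job is handed in: The plate is held in the fingers: each of its three holes within 3.5 mm sideways of its threaded hole and 5 to 25 mm above it, the plate within 5 degrees of level, still (under 20 mm/s) and not touching the box (horizontal distance between hole0 and thread0 below 0.0035 m and z of hole0 in the frame of thread0 between 0.005 and 0.025 m and horizontal distance between hole1 and thread1 below 0.0035 m and z of hole1 in the frame of thread1 between 0.005 and 0.025 m and horizontal distance between hole2 and thread2 below 0.0035 m and z of hole2 in the frame of thread2 between 0.005 and 0.025 m and angle between plate's own z axis and vertical below 0.09 rad and linear speed of plate below 0.02 m/s and contact force between plate and keepsake below 0.1 N and contact force between the fingers and plate above 1 N); the arm keeps its last pose, push and grip.
It fails at once if the plate is squeezed or pressed hard: total contact force of the fingers on it above 42 N (about 20 N a finger) (contact force between the fingers and plate above 42 N).
It fails at once if the plate touches the keepsake box (contact force between plate and keepsake above 0.5 N).
It fails at once if the jar is disturbed (moved more than 20 mm) (distance of jar from where it was at the start of the episode above 0.02 m).
It fails at once if the tape roll is disturbed (moved more than 20 mm) (distance of roll from where it was at the start of the episode above 0.02 m).
It fails at once if the sample box is disturbed (moved more than 20 mm) (distance of samples from where it was at the start of the episode above 0.02 m).
It also fails if it takes over 45 s, if anything falls off the work surface, if the arm or the gripper's body presses on something with over 40 N, if the wrist force passes 120 N, or if a joint passes its speed limit or range.

### The arm

A 6-joint arm with a two-finger parallel gripper is mounted at the origin on the work surface. World frame = base frame: x ahead of the robot, y to its left, z up, the work surface at z = 0. Lengths are in mm, angles in rad, forces in N, time in s.
With the tool pointing down it reaches from about 350 to 975 mm from the base axis. Payload 7.1 kg.
Tool frame: the origin (TCP) lies on the centre line of the jaws, within the pads' length; the fingertips stand 22 mm ahead of it and the grasp point (between the pads) lies 3 mm ahead of it; z points along the fingers, y is the line along which they close (so a half turn about z gives the same grasp; the last joint's range is limited). The gripper opens to 88 mm and grips with 3 to 60 N. Pads are 20 mm wide; open, the fingers measure 115 mm over their backs; the gripper's body (75 mm by 178 mm) begins 61 mm behind the grasp point.
Start: joints at [-1.325, 0.423, 1.63, -0, 1.089, -0.019], TCP at [163.591, -603.194, 244.675] pointing down, gripper open.
Joint ranges: [-3, 3], [-0.9, 2.11], [0.09, 2.58], [-1.31, 4.45], [0.11, 2.69], [-2.54, 2.54]. Speed limits (rad/s): [2.39, 2.39, 3.01, 3.14, 3.14, 3.14].

### API

Orientations are given as a rotation vector (axis times angle).
In Python, from cell import env, grab_frame gives the robot as it stands.
- The arm moves only by the shell command python3 -m jog 'ROWS' [FORCE]. ROWS is JSON, a list of rows, each a list of 3 entries, a list of its own where there are three numbers: the shift along the tool's x, y, z in cm, then the turn, a rotation vector about the tool's x, y, z in rad, then the gripper command: -1 is fully open, 1 is shut, values between are in proportion. In form: [[[x, y, z], [rx, ry, rz], jaw], ...]. A call has 1 to 12 rows; each row shifts and turns the commanded pose from where the row before left it, along the tool's axes as they then stand; what a row does not reach is not made up. A row lasts 1/12 s, in which the tool goes at most 41.7 mm and 7.16 degrees, less where a joint would pass 70% of its speed; a pose out of reach is approached as far as the arm can. A call is refused whole if a number of a shift passes 4.17 or a number of a turn 0.125, either way. A call with a gripper value outside its range is refused whole. The fingers move at their own pace and stop on an object; FORCE is the grip in N (left out, the last holds). Time passes only in rows, so rows that do not move let the fingers close. It gives the time, the measured TCP pose, the force, the opening and the grip force at its end, in the units of the state.
- env.sense(): the state, without advancing time (a new reading comes with each control period).
- grab_frame(name): name is "side" or "top"; returns a dict with "image" (384x512x3 uint8, red, green, blue), "intrinsics" (3x3 intrinsics, pixels), "rvec" (rotation vector, rad) and "tvec" (3), from world to camera coordinates, as OpenCV has them. Camera axes: x right, y down, z forward; pixel columns grow to the right and rows downward; lengths in mm; the calibration is good to about 2 mm. A picture is of the moment at which its call begins. There is no depth.
- env.close_job(): hands the job in; it is judged then, once.
The state is a dict: "t": time; "joint_pos": joint angles; "joint_velocities": joint speeds; "joint_efforts": joint torques, N m; "tcp_pos": TCP position; "tool_rot": TCP orientation; "wrist_force": force on the tool from outside, world axes, zero at the start; "ft_torque": the same for the moment, N m; "finger_gap": finger opening in mm; "gripper_force": force on a finger pad.
Only numpy, scipy, OpenCV 4.12 (cv2) and the standard library are available. Lean on these libraries where they do the work, as an engineer would, in place of code of your own. Each camera call takes 0.05 s, during which the arm holds its last target. There are 200 camera calls.

## Working session

There is one attempt and no reset: what is moved stays moved. The work goes in short steps, Python scripts to look and compute and a shell command to move; the robot and the scene stay as the last step left them, time stands still between calls to the robot, and variables do not carry over. Pictures are saved under pics/ and viewed, at most 10 in all, crops included, and the job is handed in when it is done.

```bash
ls; mkdir -p pics
python3 - <<'E'
from cell import env, grab_frame
import cv2
for n in("top","side"):
    f=grab_frame(n); cv2.imwrite(f"pics/{n}0.png",f["image"][:,:,::-1])
    print(n,f["intrinsics"],f["rvec"],f["tvec"])
print(env.sense())
E
```

```text
pics
top [[490.11811943   0.         264.45845972]
 [  0.         490.11811943 190.64319054]
 [  0.           0.           1.        ]] [ 2.13417105 -2.0860112   0.21216084] [ -29.48598432  619.51159566 1166.20196836]
side [[477.96500147   0.         258.36833292]
 [  0.         477.96500147 193.82808646]
 [  0.           0.           1.        ]] [ 2.26324022 -0.07142808  0.04043399] [-597.91300426   32.29693798 1289.64229314]
{'t': 0.1, 'joint_pos': array([-1.32495622e+00,  4.23727144e-01,  1.63058346e+00,  1.94270235e-05,
        1.08859982e+00, -1.90224153e-02]), 'joint_velocities': array([-0.00133632, -0.00072551, -0.00203586,  0.00020996,  0.0008497 ,
       -0.0004514 ]), 'joint_efforts': array([-9.44081585e-04, -5.45618033e+01, -2.74323499e+01,  6.45395718e-02,
        1.87860400e-02, -1.32285197e-05]), 'tcp_pos': array([ 163.51547804, -602.75869889,  244.01451778]), 'tool_rot': array([-3.11278630e+00, -4.14642853e-01,  2.07307699e-04]), 'wrist_force': array([ 0.1078825 ,  0.86660766, -1.4068464 ]), 'ft_torque': array([0.02596162, 0.01593354, 0.04037264]), 'gripper_force': 0.0, 'finger_gap': 88.01705029706335}
```

View pics/top0.png

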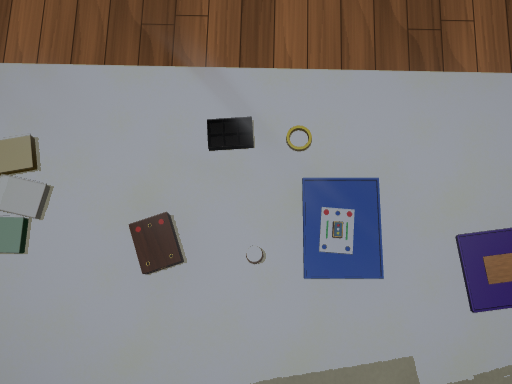

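View pics/side0.png

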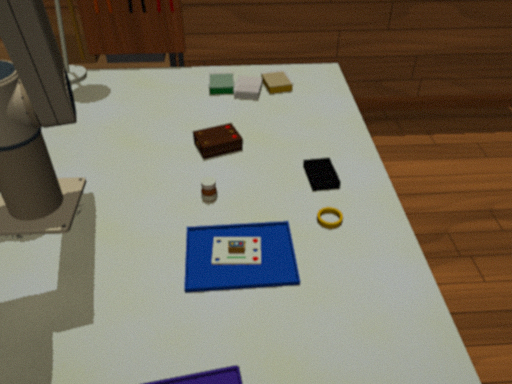

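The top view shows the tray at right with the plate (about 337,230, red dots at the top, so +x is ahead), the dark keepsake at (157,243) turned about 15°, and the jar at (255,254) between them. The roll and sample box lie beyond. Next: enlarged crops.

Run:
```python
import cv2,numpy as np
im=cv2.imread("pics/top0.png")
a=cv2.resize(im[200:260,310:365],None,fx=7,fy=7,interpolation=cv2.INTER_CUBIC)
b=cv2.resize(im[205:280,125:190],None,fx=6,fy=6,interpolation=cv2.INTER_CUBIC)
h=max(a.shape[0],b.shape[0])
p=lambda q:cv2.copyMakeBorder(q,0,h-q.shape[0],0,0,cv2.BORDER_CONSTANT)
cv2.imwrite("pics/crop0.png",np.hstack([p(a),p(b)]))
```

```text
(no output)
```

View pics/crop0.png

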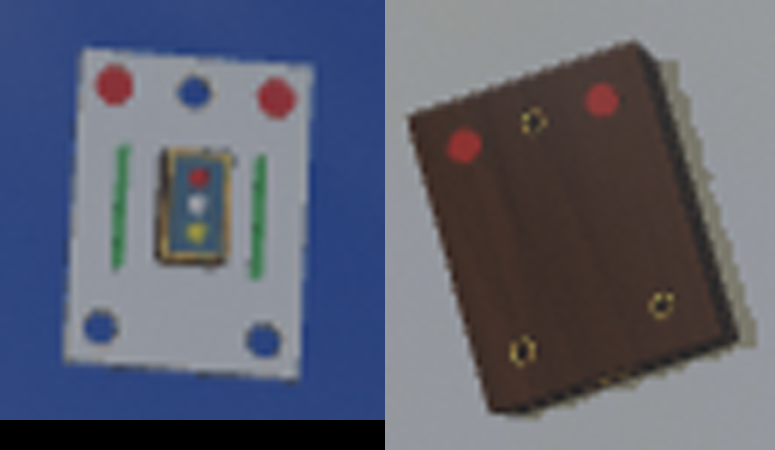

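```bash
cat > h.py <<'E'
import cv2,numpy as np
H=np.array([[-45,30],[-45,-30],[45,0]],float)
def ray(f,uv,z):
    R=cv2.Rodrigues(np.array(f["rvec"],float))[0]; t=np.array(f["tvec"],float).ravel(); K=np.array(f["intrinsics"])
    c=-R.T@t; d=R.T@np.linalg.inv(K)@np.array([uv[0],uv[1],1.])
    return (c+d*(z-c[2])/d[2])[:2]
def blobs(im,mask,box,amin,amax,S=6):
    """mask(bgr,hsv) on crop box=(x0,y0,x1,y1) scaled S; returns (u,v,area px)"""
    x0,y0,x1,y1=box
    c=cv2.resize(im[y0:y1,x0:x1,::-1],None,fx=S,fy=S,interpolation=cv2.INTER_CUBIC)
    m=mask(c.astype(int),cv2.cvtColor(c,cv2.COLOR_BGR2HSV).astype(int)).astype(np.uint8)
    n,l,s,ce=cv2.connectedComponentsWithStats(m)
    return [((ce[i][0]+.5)/S-.5+x0,(ce[i][1]+.5)/S-.5+y0,s[i][4]/S/S) for i in range(1,n) if amin<s[i][4]/S/S<amax]
def fit(P,Q=H):
    P=np.array(P);p=P-P.mean(0);q=Q-Q.mean(0)
    a=np.arctan2((q[:,0]*p[:,1]-q[:,1]*p[:,0]).sum(),(p*q).sum())
    R=np.array([[np.cos(a),-np.sin(a)],[np.sin(a),np.cos(a)]])
    o=P.mean(0)-R@Q.mean(0); return o,a,np.abs(P-(Q@R.T+o)).max()
E
python3 - <<'E'
from cell import grab_frame
from h import *
f=grab_frame("top");im=f["image"]
def show(n,B,z):
    print(n,[(round(u,2),round(v,2),round(a,1),ray(f,(u,v),z).round(1).tolist()) for u,v,a in B])
pb=(316,202,358,258)
blue=lambda c,h:(abs(h[...,0]-112)<14)&(h[...,1]>110)
red=lambda c,h:((h[...,0]<8)|(h[...,0]>172))&(h[...,1]>120)&(h[...,2]>100)
brass=lambda c,h:(abs(h[...,0]-25)<10)&(h[...,2]>75)&(h[...,1]>60)
show("ph",blobs(im,blue,pb,5,60),7.5)
show("pr",blobs(im,red,pb,5,60),10)
show("kr",blobs(im,red,(125,205,190,280),5,60),45)
def ringmask(c,h): return cv2.morphologyEx(brass(c,h).astype(np.uint8),cv2.MORPH_CLOSE,np.ones((15,15)))
show("kt",blobs(im,ringmask,(128,212,180,272),4,60),45)
show("jar",blobs(im,lambda c,h:(h[...,1]<40)&(h[...,2]>190),(240,240,270,270),5,400),60)
E
```

```text
ph [(np.float64(337.24), np.float64(212.79), np.float64(11.0), [577.2, -205.6]), (np.float64(335.54), np.float64(226.88), np.float64(5.9), [540.2, -200.9]), (np.float64(340.48), np.float64(226.61), np.float64(5.3), [541.2, -213.7]), (np.float64(323.73), np.float64(246.45), np.float64(12.0), [489.0, -170.3]), (np.float64(347.2), np.float64(248.38), np.float64(13.0), [485.4, -230.4])]
pr [(np.float64(325.9), np.float64(211.78), np.float64(17.4), [578.8, -175.8]), (np.float64(348.99), np.float64(213.62), np.float64(17.1), [575.3, -235.7])]
kr [(np.float64(160.66), np.float64(221.24), np.float64(23.1), [539.4, 244.4]), (np.float64(137.72), np.float64(228.82), np.float64(24.0), [518.9, 300.7])]
kt [(np.float64(149.09), np.float64(224.82), np.float64(14.3), [529.7, 272.9]), (np.float64(170.61), np.float64(255.36), np.float64(15.8), [454.7, 214.0]), (np.float64(147.47), np.float64(263.13), np.float64(16.8), [434.2, 270.1])]
jar []
```

```bash
cat > go.py <<'E'
import sys,numpy as np
from cell import env
from scipy.spatial.transform import Rotation as Ro
def to(x,y,z,yaw):
    s=env.sense();R=Ro.from_rotvec(s["tool_rot"]).as_matrix()
    G=np.array([[np.cos(yaw),np.sin(yaw),0],[np.sin(yaw),-np.cos(yaw),0],[0,0,-1]])
    d=np.array([x,y,z])-s["tcp_pos"]
    print("t",round(s["t"],2),"tcp",s["tcp_pos"].round(1),"shift cm (tool now)",(R.T@d/10).round(2),"turn",Ro.from_matrix(R.T@G).as_rotvec().round(3),"shift in goal frame",(G.T@d/10).round(2),
     "gap",round(s["finger_gap"],1),"gf",round(s["gripper_force"],1),"wf",s["wrist_force"].round(1))
if __name__=="__main__": to(*map(float,sys.argv[1:]))
E
python3 - <<'E'
from h import *
from go import to
P=[[489,-170.3],[485.4,-230.4],[577.2,-205.6]]
T=[[434.2,270.1],[454.7,214],[529.7,272.9]]
for X in(P,T): print(fit(X))
o,a,_=fit(P); to(o[0],o[1],120,a)
E
```

```text
(array([ 532.17420155, -202.97936794]), np.float64(-0.05865816169742869), np.float64(0.11033277738786751))
(array([486.96756087, 257.4484856 ]), np.float64(0.34799124901024786), np.float64(0.42975652497591454))
t 0.15 tcp [ 163.5 -602.8  244.1] shift cm (tool now) [ 46.05 -28.93  12.44] turn [-0.001  0.     0.323] shift in goal frame [ 34.46 -42.08  12.41] gap 87.9 gf 0.0 wf [-0.8 -0.1 -0.4]
```

```bash
python3 -m jog '[[[2.8,-1.8,0.3],[0,0,0],-1],[[2.8,-1.8,0.3],[0,0,0],-1],[[2.8,-1.8,0.3],[0,0,0],-1],[[2.8,-1.8,0.3],[0,0,0],-1],[[2.8,-1.8,0.3],[0,0,0],-1],[[2.8,-1.8,0.3],[0,0,0],-1],[[2.8,-1.8,0.3],[0,0,0],-1],[[2.8,-1.8,0.3],[0,0,0],-1],[[2.8,-1.8,0.3],[0,0,0],-1],[[2.8,-1.8,0.3],[0,0,0],-1],[[2.8,-1.8,0.3],[0,0,0],-1],[[2.8,-1.8,0.3],[0,0,0],-1]]' 14
python3 -m jog '[[[2.8,-1.8,1.5],[0,0,0],-1],[[2.8,-1.8,1.5],[0,0,0],-1],[[2.8,-1.8,1.5],[0,0,0],-1],[[2.8,-1.8,1.5],[0,0,0],-1],[[0,0,0],[0,0,0.108],-1],[[0,0,0],[0,0,0.108],-1],[[0,0,0],[0,0,0.107],-1],[[0,0,0],[0,0,0],-1],[[0,0,0],[0,0,0],-1]]' 14
python3 go.py 532.2 -203 35 -0.0587
```

```text
t: 1.15
tcp_pos: [432.1, -305.3, 208.5]
tool_rot: [-3.114, -0.415, 0.0]
wrist_force: [0.3, -1.2, 0.2]
finger_gap: 88.1
gripper_force: 0.0
t: 1.9
tcp_pos: [520.5, -207.9, 148.5]
tool_rot: [-3.14, 0.086, 0.001]
wrist_force: [0.2, 0.7, 0.3]
finger_gap: 88.1
gripper_force: 0.0
t 1.9 tcp [ 520.5 -207.9  148.5] shift cm (tool now) [ 1.14 -0.55 11.35] turn [-0.     0.     0.004] shift in goal frame [ 1.14 -0.56 11.35] gap 88.1 gf 0.0 wf [0.2 0.7 0.3]
```

```bash
python3 -m jog '[[[0.57,-0.28,1],[0,0,0.004],-0.3],[[0.57,-0.28,2],[0,0,0],-0.3],[[0,0,2],[0,0,0],-0.3],[[0,0,2],[0,0,0],-0.3],[[0,0,2],[0,0,0],-0.3],[[0,0,1.2],[0,0,0],-0.3],[[0,0,0.7],[0,0,0],-0.3],[[0,0,0.45],[0,0,0],-0.3],[[0,0,0],[0,0,0],-0.3],[[0,0,0],[0,0,0],-0.3]]' 12
python3 go.py 532.2 -203 35 -0.0587
```

```text
t: 2.73
tcp_pos: [532.8, -203.3, 35.6]
tool_rot: [3.14, -0.097, 0.001]
wrist_force: [0.5, -0.2, -0.1]
finger_gap: 57.2
gripper_force: 0.0
t 2.73 tcp [ 532.8 -203.3   35.6] shift cm (tool now) [-0.06 -0.03  0.06] turn [ 0.    -0.001 -0.003] shift in goal frame [-0.06 -0.03  0.06] gap 57.2 gf 0.0 wf [ 0.5 -0.2 -0.1]
```

```bash
python3 -m jog '[[[0,0,0],[0,0,0],0.1],[[0,0,0],[0,0,0],0.3],[[0,0,0],[0,0,0],0.36],[[0,0,0],[0,0,0],0.4],[[0,0,0],[0,0,0],0.43],[[0,0,0],[0,0,0],0.46],[[0,0,0],[0,0,0],0.5],[[0,0,0],[0,0,0],0.6],[[0,0,0],[0,0,0],1],[[0,0,0],[0,0,0],1],[[0,0,0],[0,0,0],1]]' 12
python3 go.py 532.2 -203 35 -0.0587
```

```text
t: 3.65
tcp_pos: [532.4, -203.1, 35.3]
tool_rot: [3.14, -0.098, 0.0]
wrist_force: [-0.8, 0.3, 4.7]
finger_gap: 24.0
gripper_force: 12.0
t 3.65 tcp [ 532.4 -203.1   35.3] shift cm (tool now) [-0.02 -0.01  0.03] turn [ 0.    -0.    -0.003] shift in goal frame [-0.02 -0.01  0.03] gap 24.0 gf 12.0 wf [-0.8  0.3  4.7]
```

```bash
python3 -m jog '[[[0,0,-0.3],[0,0,0],1],[[0,0,-0.6],[0,0,0],1],[[0,0,-1.1],[0,0,0],1],[[0,0,-1.6],[0,0,0],1],[[0,0,-1.8],[0,0,0],1],[[0,0,-1.8],[0,0,0],1],[[0,0,-1.8],[0,0,0],1],[[0,0,-1.5],[0,0,0],1],[[0,0,-1],[0,0,0],1],[[0,0,-0.5],[0,0,0],1],[[0,0,0],[0,0,0],1],[[0,0,0],[0,0,0],1]]' 12
python3 - <<'E'
from cell import grab_frame
import cv2,numpy as np
for n in("top","side"):
    f=grab_frame(n); cv2.imwrite(f"pics/{n}1.png",f["image"][:,:,::-1])
a=cv2.imread("pics/top1.png")[150:290,250:420];b=cv2.imread("pics/side1.png")[150:290,150:320]
cv2.imwrite("pics/l.png",np.hstack([cv2.resize(x,None,fx=2.3,fy=2.3) for x in(a,b)]))
E
python3 go.py 487 257.4 153 0.348
```

```text
t: 4.65
tcp_pos: [532.1, -203.0, 155.0]
tool_rot: [-3.14, 0.098, 0.0]
wrist_force: [0.1, -0.3, -3.2]
finger_gap: 24.1
gripper_force: 12.0
t 4.75 tcp [ 531.7 -202.8  154.3] shift cm (tool now) [ -7.32 -45.65   0.16] turn [-0.001  0.002 -0.41 ] shift in goal frame [ 11.5  -44.79   0.13] gap 24.0 gf 12.0 wf [ 0.4  0.1 -2.8]
```

View pics/l.png

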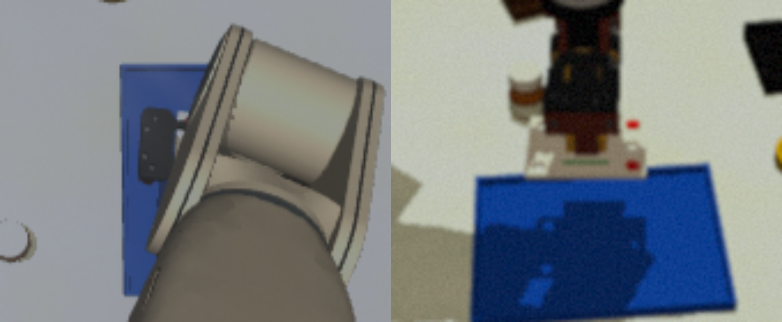

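The plate is lifted clear of the tray and looks roughly level. The arm hides it in the top view, so the side camera will be the main check. Next: carry it across to the box at height.

```bash
python3 -m jog '[[[-0.1,-0.6,0],[0,0,0],1],[[-0.2,-1.3,0],[0,0,0],1],[[-0.3,-2,0],[0,0,0],1],[[-0.4,-2.6,0],[0,0,0],1],[[-0.5,-3,0],[0,0,0],1],[[-0.5,-3,0],[0,0,0],1],[[-0.5,-3,0],[0,0,0],1],[[-0.5,-3,0],[0,0,0],1],[[-0.5,-3,0],[0,0,0],1],[[-0.5,-3,0],[0,0,0],1],[[-0.5,-3,0],[0,0,0],1],[[-0.5,-3,0],[0,0,0],1]]' 12
python3 -m jog '[[[-0.5,-3,0],[0,0,0],1],[[-0.5,-3,0],[0,0,0],1],[[-0.5,-2.9,0],[0,0,0],1],[[-0.4,-2.3,0],[0,0,0],1],[[-0.3,-1.6,0],[0,0,-0.02],1],[[-0.2,-0.8,0],[0,0,-0.06],1],[[0,0,0],[0,0,-0.1],1],[[0,0,0],[0,0,-0.1],1],[[0,0,0],[0,0,-0.08],1],[[0,0,0],[0,0,-0.05],1],[[0,0,0],[0,0,0],1],[[0,0,0],[0,0,0],1]]' 12
python3 go.py 487 257.4 120 0.348
```

```text
t: 5.75
tcp_pos: [500.0, 106.7, 154.8]
tool_rot: [3.14, -0.097, -0.002]
wrist_force: [1.0, -0.7, -2.7]
finger_gap: 23.7
gripper_force: 12.0
t: 6.75
tcp_pos: [484.8, 242.1, 154.8]
tool_rot: [3.094, 0.542, -0.001]
wrist_force: [-0.2, -0.1, -2.8]
finger_gap: 24.3
gripper_force: 12.0
t 6.75 tcp [484.8 242.1 154.8] shift cm (tool now) [ 0.73 -1.37  3.48] turn [-0.     0.001 -0.001] shift in goal frame [ 0.73 -1.37  3.48] gap 24.3 gf 12.0 wf [-0.2 -0.1 -2.8]
```

```bash
python3 -m jog '[[[0.2,-0.4,0.5],[0,0,0],1],[[0.3,-0.6,1],[0,0,0],1],[[0.23,-0.37,1],[0,0,0],1],[[0,0,1],[0,0,0],1],[[0,0,0.8],[0,0,0],1],[[0,0,0.4],[0,0,0],1],[[0,0,0.2],[0,0,0],1],[[0,0,0],[0,0,0],1],[[0,0,0],[0,0,0],1],[[0,0,0],[0,0,0],1]]' 12
python3 - <<'E'
from cell import grab_frame
import cv2,numpy as np
for n in("top","side"):
    f=grab_frame(n); cv2.imwrite(f"pics/{n}2.png",f["image"][:,:,::-1])
a=cv2.imread("pics/top2.png")[200:290,110:200];b=cv2.imread("pics/side2.png")[90:180,170:270]
cv2.imwrite("pics/m.png",np.hstack([cv2.resize(x,None,fx=4,fy=4,interpolation=2) for x in(a,b)]))
E
python3 go.py 487 257.4 90.3 0.348
```

```text
t: 7.58
tcp_pos: [488.2, 257.0, 106.6]
tool_rot: [-3.094, -0.543, -0.001]
wrist_force: [0.2, 0.3, -2.5]
finger_gap: 24.1
gripper_force: 12.0
t 7.68 tcp [488.2 257.1 106.7] shift cm (tool now) [-0.11 -0.07  1.64] turn [-0.    -0.001 -0.   ] shift in goal frame [-0.1  -0.07  1.64] gap 24.0 gf 12.0 wf [ 0.9  0.2 -3.4]
```

View pics/m.png

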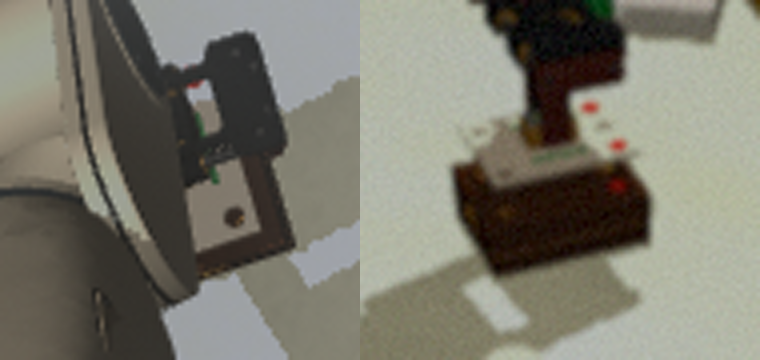

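The plate is above the box. The top view shows hole1 at crop (234,216) and its near edge. The side view shows both plate red dots, at crop (590,107) and (618,145), with the plate level. Next: go down to hover height.

```bash
python3 -m jog '[[[-0.05,-0.03,0.4],[0,0,0],1],[[-0.05,-0.03,0.5],[0,0,0],1],[[0,0,0.4],[0,0,0],1],[[0,0,0.2],[0,0,0],1],[[0,0,0.1],[0,0,0],1],[[0,0,0],[0,0,0],1],[[0,0,0],[0,0,0],1],[[0,0,0],[0,0,0],1]]' 12
python3 - <<'E'
from cell import grab_frame,env
from h import *
F={n:grab_frame(n) for n in("top","side")}
for n in F: cv2.imwrite(f"pics/{n}3.png",F[n]["image"][:,:,::-1])
a=cv2.imread("pics/top3.png")[220:280,145:195];b=cv2.imread("pics/side3.png")[105:165,190:260]
cv2.imwrite("pics/n.png",np.hstack([cv2.resize(x,None,fx=6,fy=6,interpolation=2) for x in(a,b)]))
red=lambda c,h:((h[...,0]<8)|(h[...,0]>172))&(h[...,1]>120)&(h[...,2]>100)
for u,v,A in blobs(F["side"]["image"],red,(190,95,270,165),2,60): print("red",round(u,1),round(v,1),round(A,1),"z65",ray(F["side"],(u,v),65).round(1),"z45",ray(F["side"],(u,v),45).round(1))
f0=cv2.imread("pics/side0.png")[:,:,::-1]
for u,v,A in blobs(np.ascontiguousarray(f0),red,(190,115,270,165),2,60): print("kred0",round(u,1),round(v,1),round(A,1),"z45",ray(F["side"],(u,v),45).round(1))
for u,v,A in blobs(np.ascontiguousarray(f0),red,(205,230,270,270),2,60): print("pred0",round(u,1),round(v,1),round(A,1),"z10",ray(F["side"],(u,v),10).round(1))
E
python3 go.py 487 257.4 90.3 0.348
```

```text
t: 8.35
tcp_pos: [486.9, 257.3, 90.3]
tool_rot: [-3.094, -0.544, -0.0]
wrist_force: [-0.2, 0.6, -2.2]
finger_gap: 23.8
gripper_force: 12.0
red 226.8 121.0 4.8 z65 [518.8 301.2] z45 [518.5 334.4]
red 233.7 130.3 6.4 z65 [539.3 245.2] z45 [539.6 277.1]
kred0 227.2 126.4 11.6 z45 [519.3 301.5]
kred0 233.9 135.9 12.7 z45 [539.4 245.1]
pred0 254.8 240.1 15.1 z10 [ 578.9 -175.1]
pred0 240.2 242.9 3.8 z10 [ 542.6 -182.5]
pred0 254.9 258.2 17.1 z10 [ 575.6 -235. ]
t 8.45 tcp [486.9 257.3  90.3] shift cm (tool now) [ 0.02 -0.01  0.  ] turn [-0. -0. -0.] shift in goal frame [ 0.02 -0.01  0.  ] gap 24.0 gf 12.0 wf [-0.1  0.3 -3.1]
```

View pics/n.png

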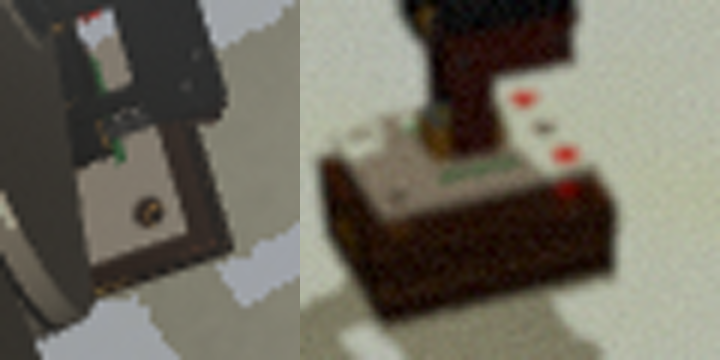

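In the top view, hole1 at crop (148,210) has the brass ring inside it. In the side view, the plate's red dots, projected at 15 mm hover, fall within about 0.6 mm of the box's dots. The plate is level and steady.

```bash
python3 -c "
from cell import env
print(env.close_job())"
```

```text
the job is handed in; nothing more can be done
None
```

I handed the job in with the plate held level about 15 mm above the box at a 12 N grip; the side camera puts its marks within about 0.6 mm of the box's, and hole 1 showed its thread inside it from above (holes 0 and 2 were not checked that way); no verdict came back.

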